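# Comb the mobile's crossbars into rows against the tray lip

## Task

Two wooden crossbars of the crib mobile lie askew on the grey tray. Pick up the little wooden rake (the tool with teeth, not the hairbrush) and with it comb both bars towards the tray's near lip until they lie flat in two parallel rows along it, one behind the other, close together and close against the lip; do not touch the bars with the gripper. Then let go of the rake, leaving it standing upright on its teeth, on the tray or on the dresser.

Things in the scene. Friction and masses are not known exactly. Their poses are not given: they have to be found in the camera images.
- rake_grip (a point): Grip centre of a small wooden rake standing on its teeth right of the tray, 80 mm above their tips; z up. Upright post 22 x 22 mm, 42-112 mm above the tips, on the middle of a head bar 120 mm long (y), 26 mm deep (x), 28-42 mm up. Below it 5 flat teeth, 7 mm thick, 26.5 mm apart in y, 26 mm deep in x; front and back alike. 130 g. Nearby: a toothless hairbrush with a round handle, 110 mm tall.
- rod_a: One of the two like crossbars: a straight light wooden bar 140 mm long and 14 x 14 mm in section, about 20 g, lying loose on the tray. Origin at the bar's centre; x is its long axis.
- rod_b: The other crossbar, the same in all: 140 mm long, 14 x 14 mm, origin at its centre, x its long axis.
- tray: Flat grey tray, fixed. Origin on the dresser top; x points away from its near lip, y along that lip, z up. Floor top 6 mm above the origin, from x = -100 mm (inner face of the near lip) to +132 mm (far edge, no lip). Lip 8 mm thick, top 20 mm above the dresser; like lips close both sides, inner faces at y = -110 and +110 mm.
Mind the look-alikes: they are no part of the job. What is shaped like the rod_b but orange or turquoise is not meant.

How it is judged (in metres and radians):
On the way, in this order (a step that is already met when the one before it is completed fails the run):
1. the rake is picked up, its teeth at least 15 mm clear of the dresser (height (world z) of rake_grip above 0.095 m), for 0.1 s.
2. the rake touches a bar ((contact force between rake and rod_a above 0.02 N or contact force between rake and rod_b above 0.02 N)).
3. both bars lie along the near lip while the rake is still beside them (x of rod_a in the frame of tray between -0.1 and -0.064 m and x of rod_b in the frame of tray between -0.1 and -0.064 m and z of each of rod_a, rod_b in the frame of tray below 0.018 m and angle between the x axis of each of rod_a, rod_b and the y axis of tray, either way round below 0.18 rad and (horizontal distance between rake_grip and rod_a below 0.1 m or horizontal distance between rake_grip and rod_b below 0.1 m)), for 0.05 s.
At the end, for the whole second after the job is handed in: Both bars lie flat on the tray floor within 10 degrees of the near lip's direction, their centres no more than 36 mm from the lip's inner face (7 and 21 mm when pressed home); the rake stands upright within 10 degrees on its teeth, on the tray or dresser, and all is at rest (x of rod_a in the frame of tray between -0.1 and -0.064 m and x of rod_b in the frame of tray between -0.1 and -0.064 m and z of each of rod_a, rod_b in the frame of tray below 0.018 m and angle between the x axis of each of rod_a, rod_b and the y axis of tray, either way round below 0.18 rad and angle between rake_grip's own z axis and vertical below 0.18 rad and height (world z) of rake_grip below 0.092 m and linear speed of each of rake, rod_a, rod_b below 0.02 m/s); the robot touches nothing.
It fails at once if the gripper or arm touches a bar (contact force between any of the fingers, the arm and rod_a above 0.3 N or contact force between any of the fingers, the arm and rod_b above 0.3 N).
It also fails if it takes over 38 s, if anything falls off the work surface, if the arm or the gripper's body presses on something with over 40 N, if the wrist force passes 120 N, or if a joint passes its speed limit or range.

## Robot

A 6-joint arm with a two-finger parallel gripper is mounted at the origin on the work surface. World frame = base frame: x ahead of the robot, y to its left, z up, the work surface at z = 0. Lengths are in mm, angles in degrees, forces in N, time in s.
With the tool pointing down it reaches from about 300 to 850 mm from the base axis. Payload 4.2 kg.
Tool frame: the origin (TCP) lies between the finger pads; the fingertips stand 22 mm ahead of it and the grasp point (between the pads) lies 3 mm ahead of it; z points along the fingers, y is the direction in which the jaws open and shut (so a half turn about z gives the same grasp; the last joint's range is limited). The gripper opens to 91 mm and grips with 3 to 60 N. Pads are 32 mm wide; open, the fingers measure 118 mm over their backs; the gripper's body (76 mm by 178 mm) begins 60 mm behind the grasp point.
Start: joints at [69.901, 18.312, 89.639, -0, 72.044, -1.146], TCP at [186.762, 543.839, 235.976] pointing down, gripper open.
Joint ranges: [-177.97, 177.97], [-48.28, 115.42], [12.27, 149.76], [-77.06, 257.06], [2.81, 150.46], [-146.56, 146.56]. Speed limits (degrees/s): [147.25, 147.25, 180, 180, 180, 180].

## Interface

Orientations are given as [roll, pitch, yaw] about the fixed x, y, z axes, in that order (R = Rz(yaw) Ry(pitch) Rx(roll)).
In Python, from workcell import * gives the robot as it stands.
- The arm moves only by the shell command python3 -m jog 'ROWS' [OPENING] [FORCE]. ROWS is text: rows parted by semicolons, each of 6 numbers parted by spaces: the shift along the tool's x, y, z in units of 0.5 m (1.0 is 0.5 m), then the turn, a rotation vector about the tool's x, y, z in units of pi/2 rad (1.0 is pi/2 rad). A call has 1 to 20 rows; each row is the pose to reach, as a shift and turn from the pose measured when the call began, along the tool's axes at that moment; what a row does not reach only later rows make up. A row lasts 1/12 s, in which the tool goes at most 41.7 mm and 7.16 degrees, less where a joint would pass 70% of its speed; a pose out of reach is approached as far as the arm can. A call with a number of a shift or a turn outside -1 to 1 is refused whole. A call with a gripper value outside its range is refused whole. OPENING is the opening, from -1 (shut) to 1 (fully open), set as the call begins (- or left out, the last holds). The fingers move at their own pace and stop on an object; FORCE is the grip in N (left out, the last holds). Time passes only in rows, so rows that repeat a pose let the fingers close. It gives the time, the measured TCP pose, the force and the opening at its end, in the units of the state.
- state(): the state, without advancing time (a new reading comes with each control period).
- grab_frame(name): name is "scene" or "top" or "wrist"; returns the picture (420x560x3 uint8, red, green, blue); there is no depth.
- calibration(name): a dict with "mtx" (3x3 intrinsics, pixels), "rvec" (rotation vector, rad) and "tvec" (3), from world to camera coordinates, as OpenCV has them. Camera axes: x right, y down, z forward; pixel columns grow to the right and rows downward; lengths in mm; the calibration is good to about 2 mm. A picture is of the moment at which its call begins: read the wrist's pose just before it. calibration takes no time and is no camera call; for the wrist camera it gives the pose at the moment of the call.
- job_done(): hands the job in, once; it reports no verdict.
Trained networks look in the newest picture that a camera, given by its name, has taken for a name from the list of things; names that differ only in an ending like _2 or _b are one class to them, and where a whole thing is asked for, a point or a joint stands for the part that bears it (a point fixed in the world has none). Each returns a list of dicts, best first, with "confidence" (0 to 1); they miss things now and then, are a little off and sometimes report something else, mostly with a low value. They report only what shows in the picture. A call takes as long as a camera call. They do not tell look-alikes from the thing itself.
- spot_in(query, camera): "rect" ([left, top, right, bottom] in pixels, round what is visible of it).
- tip_of(query, camera): "location" ([column, row] in pixels: a listed point, or the origin of a listed thing).
The state is a dict: "time_s": time; "qpos": joint angles; "qvel": joint speeds; "effort": joint torques, N m; "ee_pos": TCP position; "ee_rot": TCP orientation; "force": force on the tool from outside, world axes, zero at the start; "torque": the same for the moment, N m; "gripper_width": finger opening in mm.
Only numpy, scipy, OpenCV 4.12 (cv2) and the standard library are available. Lean on these libraries where they do the work, as an engineer would, in place of code of your own. Each camera call takes 0.05 s, during which the arm holds its last target. There are 200 camera calls.

## Working session

There is one attempt and no reset: what is moved stays moved. The work goes in short steps, Python scripts to look and compute and a shell command to move; the robot and the scene stay as the last step left them, time stands still between calls to the robot, and variables do not carry over. Pictures are saved under pics/ and viewed, about 8 in all and at most 12, crops included, and the job is handed in when it is done.

```bash
mkdir -p pics; ls
cat > h.py <<'E'
from workcell import *
import numpy as np, cv2
from scipy.spatial.transform import Rotation as R
def ray(cam,px,z,c=None):
    c=c or calibration(cam); K=np.array(c["mtx"],float)
    Rm=cv2.Rodrigues(np.array(c["rvec"],float))[0]; t=np.array(c["tvec"],float).ravel()
    o=-Rm.T@t; d=Rm.T@np.linalg.inv(K)@np.array([px[0],px[1],1.0])
    return o+d*(z-o[2])/d[2]
def proj(cam,p,c=None):
    c=c or calibration(cam)
    return cv2.projectPoints(np.array(p,float).reshape(-1,3),np.array(c["rvec"],float),np.array(c["tvec"],float),np.array(c["mtx"],float),None)[0].reshape(-1,2)
def snap(cam,name):
    im=grab_frame(cam); cv2.imwrite(f"pics/{name}.png",im[:,:,::-1]); return im
E
python3 - <<'E'
from h import *
a=snap("scene","s0");b=snap("top","t0")
for cam in ("top","scene"):
  for q in ("rake_grip","rod_a","tray"):
    print(cam,q,[(np.round(d["location"]).tolist(),round(d["confidence"],2)) for d in tip_of(q,cam)][:5])
    print([(np.round(d["rect"]).tolist(),round(d["confidence"],2)) for d in spot_in(q,cam)][:5])
s=state();print(s["time_s"],s["ee_pos"],s["ee_rot"],s["gripper_width"])
E
```

```text
pics
top rake_grip [([386.0, 284.0], 0.7)]
[([352.0, 266.0, 407.0, 295.0], 0.74)]
top rod_a [([179.0, 257.0], 0.95), ([194.0, 215.0], 0.82), ([348.0, 131.0], 0.73), ([276.0, 322.0], 0.68)]
[([335.0, 106.0, 358.0, 161.0], 0.65), ([159.0, 210.0, 225.0, 221.0], 0.63), ([150.0, 248.0, 209.0, 265.0], 0.62), ([251.0, 299.0, 300.0, 353.0], 0.61)]
top tray [([180.0, 232.0], 0.79)]
[([115.0, 162.0, 244.0, 291.0], 0.92)]
scene rake_grip [([189.0, 195.0], 0.7)]
[([164.0, 180.0, 222.0, 228.0], 0.71)]
scene rod_a [([387.0, 226.0], 0.89), ([378.0, 201.0], 0.72), ([257.0, 320.0], 0.6), ([274.0, 188.0], 0.57)]
[([356.0, 216.0, 416.0, 232.0], 0.98), ([354.0, 189.0, 403.0, 208.0], 0.96), ([251.0, 289.0, 267.0, 352.0], 0.66)]
scene tray [([390.0, 215.0], 0.64)]
[([327.0, 185.0, 463.0, 259.0], 0.86)]
0.7 [186.75929566 543.83627008 235.99027342] [ 1.79993904e+02 -3.50240854e-04  1.61046604e+02] 91.09460933229356
```

View pics/t0.png

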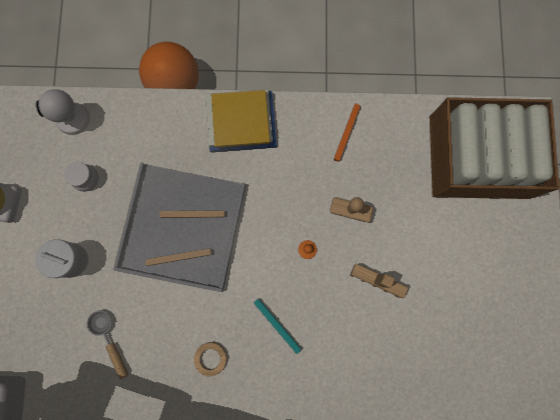

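View pics/s0.png

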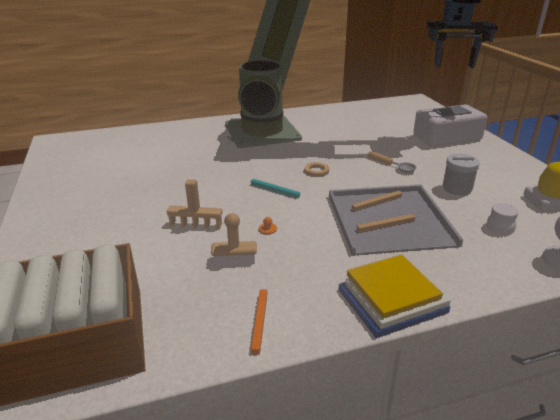

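Top view: the rods are at (192,214) and (178,257) on the tray. There are two rake-like things. The one at (380,280) in top and (195,208) in scene has teeth and a square post, so it is the rake. The one at (352,209) in top and (234,240) in scene has a round knob and no teeth, so it is the hairbrush. One enlarged crop will confirm this and show the tray lips.

Run:
```python
from h import *
a=cv2.imread("pics/s0.png");b=cv2.imread("pics/t0.png")
A=cv2.resize(a[170:260,155:265],(440,360),interpolation=cv2.INTER_CUBIC)
B=cv2.resize(b[155:300,105:250],(580,580),interpolation=cv2.INTER_CUBIC)
C=cv2.resize(b[255:305,340:420],(220,138))
can=np.zeros((580,800,3),np.uint8);can[:,:580]=B;can[:180,580:]=cv2.resize(A,(220,180));can[200:338,580:]=C
cv2.imwrite("pics/c0.png",can)
c=calibration("top");print(ray("top",(280,210),0),ray("top",(300,210),0)-ray("top",(280,210),0))
for n,p,z in [("rakegrip",(386,284),80),("headL",(352,270),35),("headR",(407,291),35),("trayc",(180,232),6),("r1",(192.5,214.5),13),("r2",(179,257),13)]: print(n,np.round(ray("top",p,z),1))
print("scene rake",ray("scene",(189,195),80),ray("scene",(192,182),112))
for n,p in [("TL",(143,164)),("TR",(245,183)),("BL",(116,269)),("BR",(224,290))]: print(n,np.round(ray("top",p,15),1))
# rake head orientation by wood mask
```

```text
[629.19286359 -71.62533766   0.        ] [  0.77420851 -44.27883518   0.        ]
rakegrip [ 471.1 -284.4   80. ]
headL [ 499.  -224.2   35. ]
headR [ 457.2 -339.    35. ]
trayc [576.1 145.1   6. ]
r1 [613.9 118.5  13. ]
r2 [521.6 143.2  13. ]
scene rake [ 481.5061643  -286.79282094   80.        ] [ 485.02235278 -277.55896559  112.        ]
TL [724.1 231.7  15. ]
TR [685.5   6.3  15. ]
BL [494.  274.7  15. ]
BR [453.4  44.5  15. ]
```

View pics/c0.png

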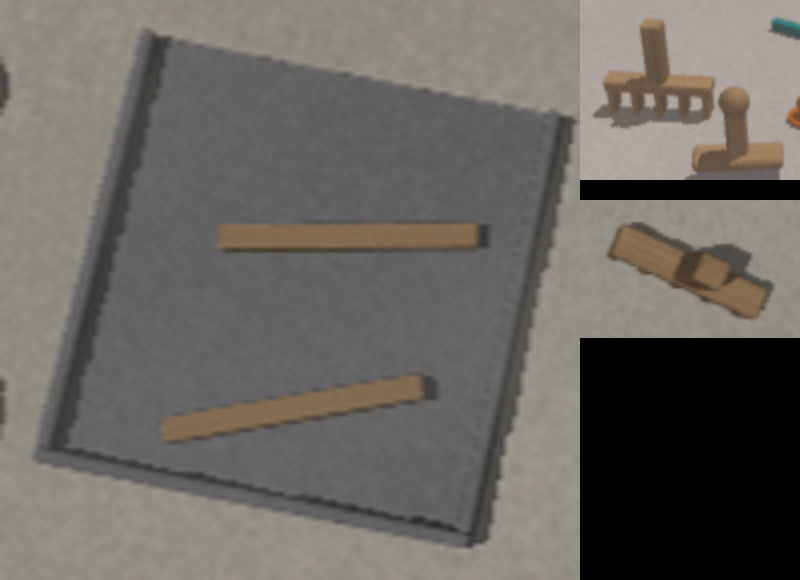

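The crop confirms it: the toothed tool with the square post is the rake, and the bars are the two wooden ones on the tray. The near lip is the lower one in the picture, with the tray at yaw of about -10°. I'll move above the rake with the jaws turned across its depth, in two legs.

```bash
P="-.73 -.625 0 0 0 .5"; python3 -m jog '-.73 -.625 0 0 0 .5;-.73 -.625 0 0 0 .5;-.73 -.625 0 0 0 .5;-.73 -.625 0 0 0 .5;-.73 -.625 0 0 0 .5;-.73 -.625 0 0 0 .5;-.73 -.625 0 0 0 .5;-.73 -.625 0 0 0 .5;-.73 -.625 0 0 0 .5;-.73 -.625 0 0 0 .5;-.73 -.625 0 0 0 .5;-.73 -.625 0 0 0 .5;-.73 -.625 0 0 0 .5' 1
python3 - <<'E'
from h import *
s=state();Rm=R.from_euler("xyz",s["ee_rot"],degrees=True)
T=R.from_euler("xyz",[180,0,70],degrees=True)
print(s["qpos"],s["ee_rot"],Rm.inv().apply(np.array([477,-285,225])-s["ee_pos"])/500,(Rm.inv()*T).as_rotvec()/(np.pi/2))
E
```

```text
time_s: 1.78
ee_pos: [432.5, 126.4, 236.1]
ee_rot: [179.9, 0.1, 115.8]
force: [0.4, 0.8, 0.1]
gripper_width: 91.1
[ 1.48951037e+01  6.99375387e+00  1.04754753e+02 -9.58238884e-02
  6.81811947e+01 -1.08228940e+01] [1.79947692e+02 1.00614867e-01 1.15753512e+02] [-0.7797838  -0.2773131   0.02334958] [0.00099635 0.00082584 0.5083727 ]
```

```bash
python3 -m jog '-.78 -.277 .02 0 0 .51;-.78 -.277 .02 0 0 .51;-.78 -.277 .02 0 0 .51;-.78 -.277 .02 0 0 .51;-.78 -.277 .02 0 0 .51;-.78 -.277 .02 0 0 .51;-.78 -.277 .02 0 0 .51;-.78 -.277 .02 0 0 .51;-.78 -.277 .02 0 0 .51;-.78 -.277 .02 0 0 .51;-.78 -.277 .02 0 0 .51;-.78 -.277 .02 0 0 .51;-.78 -.277 .02 0 0 .51'
python3 - <<'E'
from h import *
c=calibration("wrist");im=snap("wrist","w0");s=state()
print(s["ee_pos"],s["ee_rot"])
print([(d["location"],round(d["confidence"],2),ray("wrist",d["location"],80,c).round(1)) for d in tip_of("rake_grip","wrist")])
for g in [(440,-300),(480,-285),(500,-220)]: print(g,proj("wrist",[*g,42],c).round())
import pickle;pickle.dump(c,open("w0.pkl","wb"))
E
```

```text
time_s: 2.87
ee_pos: [477.1, -283.9, 226.4]
ee_rot: [180.0, -0.0, 69.9]
force: [-0.8, 0.2, -0.3]
gripper_width: 91.4
[ 477.14093421 -283.3850916   226.59222006] [ 1.79939060e+02 -2.28720763e-02  6.99158868e+01]
[([280.6, 196.4], 0.59, array([ 478.3, -279.5,   80. ]))]
(440, -300) [[255. 217.]]
(480, -285) [[284. 192.]]
(500, -220) [[280. 127.]]
```

View pics/w0.png

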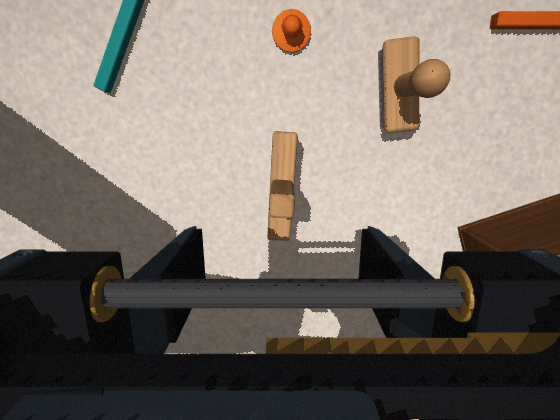

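The wrist view shows the rake head from (285,132) to (279,240), with the square post top at about (282,206).

Run:
```python
from h import *
import pickle;c=pickle.load(open("w0.pkl","rb"))
p=ray("wrist",(282.5,206),112,c);a=ray("wrist",(285,132),42,c);b=ray("wrist",(279,240),42,c)
print(p,a,b,(a+b)/2,np.linalg.norm(a-b),np.degrees(np.arctan2(*(a-b)[:2])))
s=state();Rm=R.from_euler("xyz",s["ee_rot"],degrees=True)
for y in [-281]:
  print(Rm.inv().apply(np.array([p[0],p[1],88])-s["ee_pos"])/500)
```

```text
[ 479.59771035 -280.81248667  112.        ] [ 502.74187171 -225.96863094   42.        ] [ 455.90640186 -334.87526439   42.        ] [ 479.32413679 -280.42194766   42.        ] 118.55047889632598 23.27019893343379
[0.00615133 0.00244014 0.27757021]
```

```bash
python3 -m jog '.006 .0025 .07 0 0 .037;.006 .0025 .14 0 0 .037;.006 .0025 .2 0 0 .037;.006 .0025 .25 0 0 .037;.006 .0025 .278 0 0 .037;.006 .0025 .278 0 0 .037;.006 .0025 .278 0 0 .037'
python3 -m jog '0 0 0 0 0 0;0 0 0 0 0 0;0 0 0 0 0 0;0 0 0 0 0 0;0 0 0 0 0 0;0 0 0 0 0 0;0 0 0 0 0 0;0 0 0 0 0 0' -1 35
```

```text
time_s: 3.55
ee_pos: [479.7, -279.5, 87.9]
ee_rot: [180.0, -0.0, 66.7]
force: [0.8, 1.0, -0.3]
gripper_width: 91.3
time_s: 4.22
ee_pos: [479.7, -279.6, 87.9]
ee_rot: [180.0, -0.0, 66.7]
force: [0.5, 0.1, -0.0]
gripper_width: 41.1
```

```bash
python3 -m jog '0 0 0 0 0 0;0 0 0 0 0 0;0 0 0 0 0 0;0 0 0 0 0 0;0 0 0 0 0 0;0 0 0 0 0 0' 
python3 -m jog '0 0 -.02 0 0 0;0 0 -.06 0 0 0;0 0 -.1 0 0 0;0 0 -.14 0 0 0;0 0 -.14 0 0 0;0 0 -.14 0 0 0'
python3 - <<'E'
from h import *
snap("wrist","w1")
s=state();Rm=R.from_euler("xyz",s["ee_rot"],degrees=True)
# tray frame
O=np.array([578,142.,0]);TR=R.from_euler("z",-10.3,degrees=True)
tgt=O+TR.apply([92,-20,0]);tgt[2]=158
T=R.from_euler("xyz",[180,0,79.7],degrees=True)
print(s["ee_pos"],tgt,Rm.inv().apply(tgt-s["ee_pos"])/500,(Rm.inv()*T).as_rotvec()/(np.pi/2))
E
```

```text
time_s: 4.72
ee_pos: [479.6, -279.5, 87.8]
ee_rot: [180.0, -0.0, 66.7]
force: [0.3, -0.2, -0.6]
gripper_width: 21.8
time_s: 5.22
ee_pos: [480.1, -279.9, 159.0]
ee_rot: [179.8, -0.0, 66.7]
force: [-0.2, 0.2, -1.6]
gripper_width: 21.6
[ 479.2566708 -279.3926268  157.6903983] [664.94137919 105.87249545 158.        ] [ 8.54573053e-01  3.65696078e-02 -2.12398333e-04] [ 1.26552352e-04 -2.87244995e-04 -1.44245969e-01]
```

View pics/w1.png

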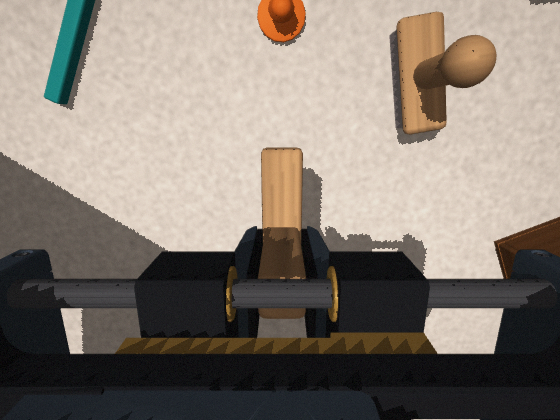

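The wrist view shows the rake held square between the fingers, with its head running straight ahead in the picture. Next I'll carry it above the far part of the tray.

```bash
python3 -m jog '.06 .003 0 0 0 -.04;.13 .006 0 0 0 -.08;.21 .01 0 0 0 -.12;.29 .015 0 0 0 -.144;.37 .02 0 0 0 -.144;.45 .02 0 0 0 -.144;.53 .025 0 0 0 -.144;.61 .03 0 0 0 -.144;.69 .03 0 0 0 -.144;.76 .035 0 0 0 -.144;.81 .037 0 0 0 -.144;.84 .037 0 0 0 -.144;.854 .037 0 0 0 -.144;.854 .037 0 0 0 -.144;.854 .037 0 0 0 -.144'
python3 - <<'E'
from h import *
c=calibration("wrist");im=snap("wrist","w2");snap("top","t2")
import pickle;pickle.dump(c,open("w2.pkl","wb"))
s=state();print(s["ee_pos"],s["ee_rot"],s["qpos"])
a=cv2.imread("pics/w2.png");b=cv2.imread("pics/t2.png")
can=np.zeros((420,800,3),np.uint8);can[:315,:420]=cv2.resize(a,(420,315));can[:380,420:]=cv2.resize(b[155:300,105:250],(380,380),interpolation=cv2.INTER_CUBIC)
cv2.imwrite("pics/c2.png",can)
E
```

```text
time_s: 6.52
ee_pos: [664.2, 104.4, 157.1]
ee_rot: [-179.9, 0.1, 79.7]
force: [-0.5, 0.9, -1.0]
gripper_width: 22.1
[664.36468876 103.81954631 157.74747863] [-1.79960466e+02  2.68102413e-02  7.95870127e+01] [ 7.90786073e+00  3.00317050e+01  8.22214237e+01 -1.40677984e-02
  6.77928293e+01  1.83261795e+01]
```

View pics/c2.png

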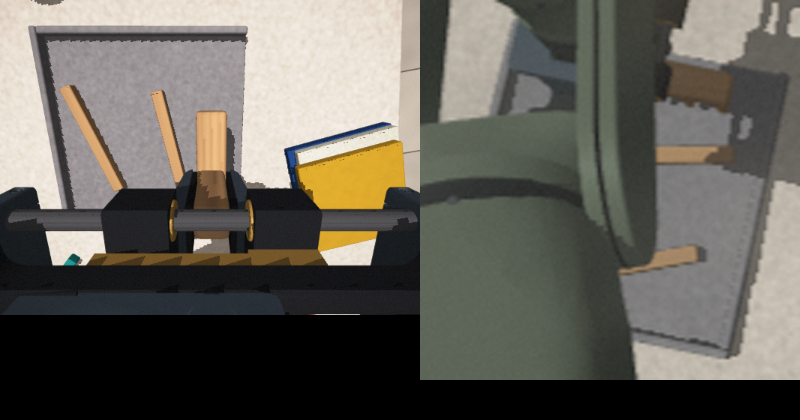

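The wrist view shows the rake over the far part of the tray, with both bars on the near-lip side of it. The side lip runs along the top of the picture and the near lip down its left side. I'll refine the tray's yaw and lip position from this view.

Run:
```python
from h import *
import pickle;c=pickle.load(open("w2.pkl","rb"))
im=cv2.imread("pics/w2.png")
cv2.imwrite("pics/c3.png",cv2.resize(im[20:270,30:350],(768,600),interpolation=cv2.INTER_CUBIC))
O=np.array([578,142.,0]);TR=R.from_euler("z",-10.3,degrees=True)
# predicted inner top edges (z=20)
for p in [(-100,110,20),(-100,0,20),(-100,110,6),(132,110,20)]: print(p,(lambda q:[(q[0]-30)*2.4,(q[1]-20)*2.4])(proj("wrist",O+TR.apply(p),c)[0]))
```

```text
(-100, 110, 20) [np.float64(44.36446037241901), np.float64(69.1973829279078)]
(-100, 0, 20) [np.float64(102.17787396189598), np.float64(385.3468741790103)]
(-100, 110, 6) [np.float64(71.92664229468195), np.float64(77.41658064715149)]
(132, 110, 20) [np.float64(720.9737816471031), np.float64(68.20506173787176)]
```

View pics/c3.png

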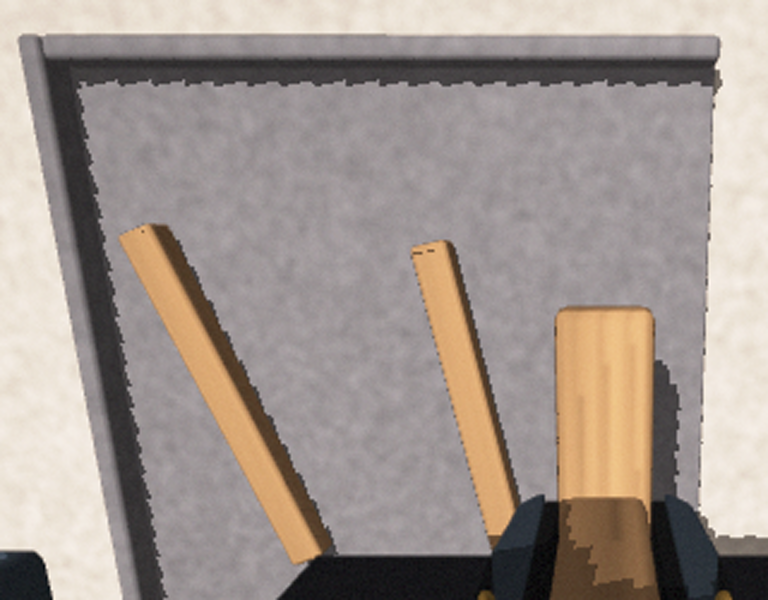

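The predicted lip line fits the view within about 2 mm, with yaw -10.3°; the tray sits about 4 mm further in +y. Next I lower the rake so the teeth are 3 mm above the tray floor, then comb towards the lip.

```bash
python3 -m jog '0 0 .04 0 0 0;0 0 .08 0 0 0;0 0 .11 0 0 0;0 0 .122 0 0 0;0 0 .122 0 0 0;0 0 .122 0 0 0' 
python3 -m jog '0 -.016 0 0 0 0;0 -.032 0 0 0 0;0 -.048 0 0 0 0;0 -.064 0 0 0 0;0 -.08 0 0 0 0;0 -.096 0 0 0 0;0 -.112 0 0 0 0;0 -.128 0 0 0 0;0 -.144 0 0 0 0;0 -.16 0 0 0 0;0 -.176 0 0 0 0;0 -.19 0 0 0 0;0 -.204 0 0 0 0;0 -.218 0 0 0 0;0 -.23 0 0 0 0;0 -.242 0 0 0 0;0 -.25 0 0 0 0;0 -.25 0 0 0 0'
python3 - <<'E'
from h import *
snap("wrist","w4");s=state()
d=R.from_euler("z",10.3,degrees=True).apply(np.array(s["ee_pos"])-[577,145.5,0]);print(d,s["ee_rot"],s["force"])
E
```

```text
time_s: 7.12
ee_pos: [664.5, 103.0, 97.4]
ee_rot: [-180.0, 0.0, 79.5]
force: [-0.1, -0.3, -1.3]
gripper_width: 21.5
time_s: 8.62
ee_pos: [540.6, 125.8, 97.4]
ee_rot: [-179.9, 0.0, 79.5]
force: [0.5, -0.4, -1.0]
gripper_width: 21.7
[-31.63133377 -25.74488822  97.42655876] [-1.79990490e+02  2.18308125e-02  7.95430908e+01] [ 0.40132126  0.01364953 -0.80770993]
```

View pics/w4.png

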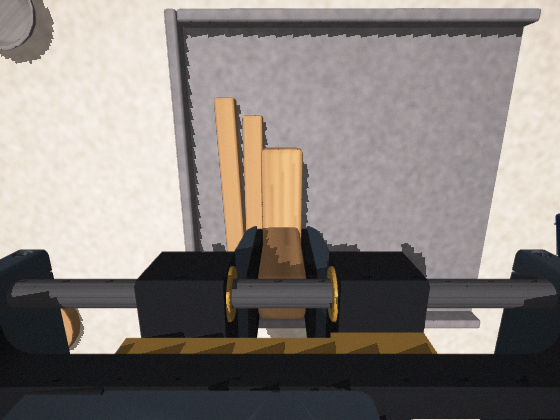

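The wrist view shows both bars nearly parallel ahead of the teeth, with their +y ends at (226,98) and (254,116). The lip is about 25 mm further on. I'll push the rest of the way slowly.

```bash
python3 -m jog '0 -.01 0 0 0 0;0 -.02 0 0 0 0;0 -.03 0 0 0 0;0 -.038 0 0 0 0;0 -.044 0 0 0 0;0 -.048 0 0 0 0;0 -.052 0 0 0 0;0 -.054 0 0 0 0;0 -.054 0 0 0 0;0 -.054 0 0 0 0'
python3 - <<'E'
from h import *
snap("wrist","w5");s=state()
d=R.from_euler("z",10.3,degrees=True).apply(np.array(s["ee_pos"])-[577,145.5,0]);print(d,s["ee_rot"],s["force"])
E
```

```text
time_s: 9.5
ee_pos: [514.8, 130.7, 97.5]
ee_rot: [-180.0, 0.0, 79.5]
force: [0.3, 0.1, -0.7]
gripper_width: 21.7
[-58.51499601 -25.65796872  97.45920982] [-1.79994530e+02  1.94654945e-02  7.95380874e+01] [ 0.4618704  -0.07110597 -1.20015508]
```

View pics/w5.png

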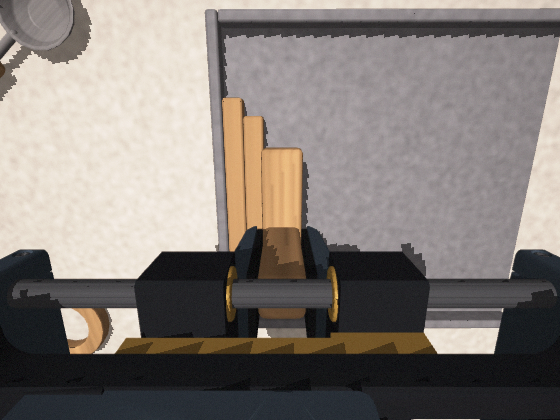

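Both bars now lie side by side along the lip, at (233,98) and (254,116). There is no contact force yet, so I'll add a small nudge and check it.

```bash
python3 -m jog '0 -.002 0 0 0 0;0 -.004 0 0 0 0;0 -.005 0 0 0 0;0 -.005 0 0 0 0;0 -.005 0 0 0 0'
```

```text
time_s: 9.97
ee_pos: [514.4, 130.9, 97.9]
ee_rot: [179.7, -0.0, 79.6]
force: [5.3, -3.0, -2.7]
gripper_width: 21.7
```

The force rose to about 6 N, so the bars are pressed home. Now I back off 45 mm and lower the rake to the tray floor.

```bash
python3 -m jog '0 .01 0 0 0 0;0 .025 0 0 0 0;0 .045 0 0 0 0;0 .07 0 0 0 0;0 .09 0 0 0 0;0 .09 0 0 0 0;0 .09 .003 0 0 0;0 .09 .005 0 0 0;0 .09 .006 0 0 0;0 .09 .006 0 0 0;0 .09 .006 0 0 0'
```

```text
time_s: 10.88
ee_pos: [558.2, 122.8, 95.1]
ee_rot: [179.8, 0.0, 79.6]
force: [0.2, -0.3, -1.2]
gripper_width: 21.6
```

```bash
python3 -m jog '0 0 .001 0 0 0;0 0 .002 0 0 0;0 0 .003 0 0 0;0 0 .003 0 0 0;0 0 .003 0 0 0'
```

```text
time_s: 11.3
ee_pos: [558.1, 122.9, 93.8]
ee_rot: [179.8, -0.0, 79.6]
force: [-1.1, -0.8, 0.3]
gripper_width: 21.8
```

The weight has come off the wrist (fz -1.2 to +0.3 N), so the teeth are on the floor. I'll release and rise straight up.

```bash
python3 -m jog '0 0 0 0 0 0;0 0 0 0 0 0;0 0 0 0 0 0;0 0 0 0 0 0;0 0 0 0 0 0;0 0 0 0 0 0;0 0 0 0 0 0;0 0 0 0 0 0;0 0 0 0 0 0' 0.5
python3 -m jog '0 0 -.03 0 0 0;0 0 -.08 0 0 0;0 0 -.14 0 0 0;0 0 -.2 0 0 0;0 0 -.26 0 0 0;0 0 -.3 0 0 0;0 0 -.3 0 0 0;0 0 -.3 0 0 0'
python3 - <<'E'
from h import *
snap("wrist","w6");snap("scene","s6")
a=cv2.imread("pics/w6.png");b=cv2.imread("pics/s6.png")
can=np.zeros((420,800,3),np.uint8);can[:315,:420]=cv2.resize(a,(420,315));can[:350,420:]=cv2.resize(b[150:290,315:467],(380,350),interpolation=cv2.INTER_CUBIC)
cv2.imwrite("pics/c6.png",can)
E
```

```text
time_s: 12.05
ee_pos: [558.1, 122.9, 93.8]
ee_rot: [179.8, -0.0, 79.6]
force: [-0.0, 1.0, -0.1]
gripper_width: 68.9
time_s: 12.72
ee_pos: [557.9, 123.1, 244.8]
ee_rot: [179.6, -0.1, 79.6]
force: [0.2, -0.3, 0.1]
gripper_width: 68.0
```

View pics/c6.png

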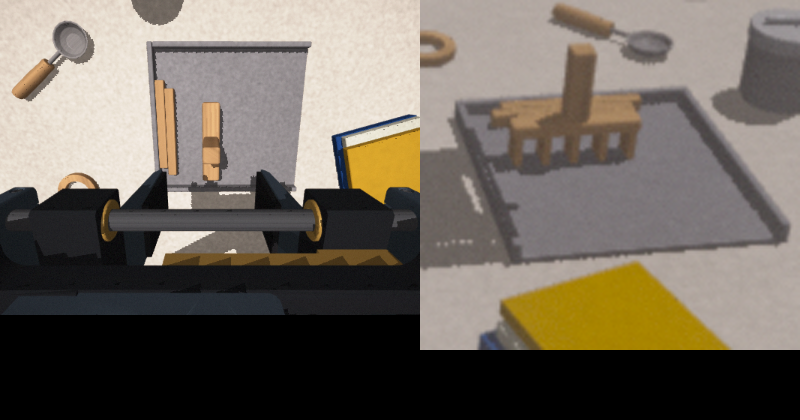

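Both bars lie side by side along the near lip, at (159,125) and (170,132) in the wrist part. The rake stands upright on its teeth on the tray, and the gripper is clear above it.

```bash
python3 -c "
from workcell import *
print(job_done())"
```

```text
the job is handed in; nothing more can be done
None
```

I picked up the toothed rake, combed both bars against the tray's near lip, and left the rake standing on its teeth on the tray, about 45 mm behind them. I then raised the arm about 150 mm and handed the job in after roughly 13 s of the 38 s allowed.

- **Pressed home:** the wrist force rose to about 6 N at the end of the stroke, so the bars were against the lip.
- **Set down:** the rake's weight came off the wrist before I let go.
- **Last pictures:** they show both bars flat and parallel along the lip and the rake upright, with the gripper clear of everything.

My first tray estimate was about 4 mm off in y; I corrected it from the wrist view before combing. I judged the final positions by eye and did not measure them again, and the hand-in gave no verdict. No check failed.

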